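Unplug the tall charger in the studio

ROBOT

A 6-joint arm with a two-finger parallel gripper is mounted at the origin on the work surface. World frame = base frame: x ahead of the robot, y to its left, z up, the work surface at z = 0. Lengths are in m, angles in rad, forces in N, time in s.
With the tool pointing down it reaches from about 0.375 to 0.9 m from the base axis. Payload 3.1 kg.
Tool frame: the origin (TCP) lies on the front face of the gripper's body, between the roots of the fingers; the fingertips stand 70 mm ahead of it and the grasp point (between the pads) lies 51 mm ahead of it; z points along the fingers, y is the line along which they close (so a half turn about z gives the same grasp; the last joint's range is limited). The gripper opens to 87 mm and grips with 3 to 60 N. Pads are 19 mm wide; open, the fingers measure 117 mm over their backs; the gripper's body (75 mm by 190 mm) begins 51 mm behind the grasp point.
Start: joints at [-1.341, 0.527, 1.433, -0, 1.181, -0.178], TCP at [0.248, -0.574, 0.292] pointing down, gripper open.
Joint ranges: [-3.08, 3.08], [-0.75, 2.2], [0.22, 2.44], [-1.43, 4.57], [0, 2.65], [-2.85, 2.85]. Speed limits (rad/s): [2.79, 2.79, 3.14, 3.14, 3.14, 3.14].

INTERFACE

Orientations are given as a unit quaternion [x, y, z, w].
In Python, from rig import robot, cams, ticket gives the robot as it stands. The module is installed in compiled form; this text tells all that it offers.
- The arm moves only by the shell command python3 -m crank 'ROWS' [FORCE]. ROWS is JSON, a list of rows, each a list of 7 numbers: the shift along the tool's x, y, z in cm, then the turn, a rotation vector about the tool's x, y, z in rad, then the closure, from 0 (fully open) to 1 (shut). A call has 1 to 5 rows; each row shifts and turns the commanded pose from where the row before left it, along the tool's axes as they then stand; what a row does not reach is not made up. A row lasts 1/8 s, in which the tool goes at most 62.5 mm and 10.7 degrees, less where a joint would pass 70% of its speed; a pose out of reach is approached as far as the arm can. A call is refused whole if a number of a shift passes 6.25 or a number of a turn 0.188, either way. A call with a gripper value outside its range is refused whole. The fingers move at their own pace and stop on an object; FORCE is the grip in N (left out, the last holds). Time passes only in rows, so rows that do not move let the fingers close. It gives the time, the measured TCP pose, the force, the opening and the grip force at its end, in the units of the state.
- robot.get_obs(): the state, without advancing time (a new reading comes with each control period).
- cams.camera(name): name is "side" or "top"; returns the picture (420x560x3 uint8, red, green, blue); there is no depth.
- cams.camera_info(name): a dict with "intrinsics" (3x3 intrinsics, pixels), "dist" ([k1, k2, p1, p2, k3] as OpenCV has them; the pictures are not rectified), "pose" (4x4, takes a point from camera to world coordinates). Camera axes: x right, y down, z forward; pixel columns grow to the right and rows downward; lengths in m; the calibration is good to about 2 mm. A picture is of the moment at which its call begins. camera_info takes no time and is no camera call.
- ticket.hand_in(): hands the job in; it is judged then, once.
The state is a dict: "time": time; "q": joint angles; "joint_velocities": joint speeds; "joint_torque": joint torques, N m; "position": TCP position; "tool_rot": TCP orientation; "ft_force": force on the tool from outside, world axes, zero at the start; "moment": the same for the moment, N m; "grip_width": finger opening in m; "grip_force": force on a finger pad.
Only numpy, scipy, OpenCV 4.12 (cv2) and the standard library are available. Lean on these libraries where they do the work, as an engineer would, in place of code of your own. Each camera call takes 0.05 s, during which the arm holds its last target. There are 200 camera calls.

TASK

Pull the tall charger straight up out of the power block on the painter's table and set it down gently inside the shallow wooden tray, standing or lying. Leave the two low plugs in the block as they are.

Things in the scene. Friction and masses are not known exactly. Their poses are not given: they have to be found in the camera images.
- charger: Tall black plug in any of the power block's 3 sockets. Housing 34 (its x, across the block; grip here) x 42 (y) x 64 mm high (z up); origin: housing's middle, 32 mm above the block's top face. Grey foot below, 22 mm long, so its lowest point is 54 mm under the origin. Sprung catches: about 10-15 N straight up frees it within 10 mm; wholly out after 22 mm. About 0.11 kg.
- cube_plug: Low black square plug, 44 x 44 mm, housing 32 mm high above the block; origin: middle of the housing. Leave it plugged in. The power block is a white bar fixed to the table at any yaw, 85 mm (x) by 270 mm (y) by 48 mm high, with 3 sockets 80 mm apart along y; all three plugs have their axes parallel to it.
- round_plug: Low black round plug, 46 mm across, housing 26 mm high above the block, in the remaining socket of the same block; origin: middle of the housing. Leave it plugged in.
- tray: Shallow open wooden tray fixed to the table, 170 mm (its x) by 160 mm (its y) by 30 mm high outside, walls 6 mm, floor about 6 mm thick. Origin: centre of its underside, on the table; z up. It is empty at the start.

How it is judged:
By the outcome, as a careful person would: the job done as asked, in the order asked, and still so for the second after the job is handed in, with the robot touching nothing.
It also fails if it takes over 43 s, if anything falls off the work surface, if the arm or the gripper's body presses on something with over 40 N, if the wrist force passes 120 N, or if a joint passes its speed limit or range.

## Working session

There is one attempt and no reset: what is moved stays moved. The work goes in short steps, Python scripts to look and compute and a shell command to move; the robot and the scene stay as the last step left them, time stands still between calls to the robot, and variables do not carry over. Pictures are saved under pics/ and viewed, at most 10 in all, crops included, and the job is handed in when it is done.

```bash
mkdir -p pics; python3 - <<'E'
from rig import robot,cams
import cv2,numpy as np
for n in("side","top"):
    cv2.imwrite(f"pics/{n}0.png",cams.camera(n)[:,:,::-1])
    i=cams.camera_info(n);print(n,i["intrinsics"],i["dist"],np.round(i["pose"],4))
o=robot.get_obs();print(o["time"],o["position"],o["tool_rot"],o["grip_width"])
E
```

```text
side [[542.92061603   0.         278.21028699]
 [  0.         542.92061603 212.41725595]
 [  0.           0.           1.        ]] [-0.1102259  0.         0.         0.         0.       ] [[-0.8169 -0.2684  0.5105  0.0958]
 [-0.5768  0.3729 -0.7269  0.6065]
 [ 0.0047 -0.8882 -0.4594  0.489 ]
 [ 0.      0.      0.      1.    ]]
top [[419.41940753   0.         279.14445001]
 [  0.         419.41940753 208.13169402]
 [  0.           0.           1.        ]] [-0.09464372  0.          0.          0.          0.        ] [[-0.0183 -0.9879  0.1537  0.4443]
 [-0.9994  0.0224  0.0247 -0.0253]
 [-0.0279 -0.1532 -0.9878  0.798 ]
 [ 0.      0.      0.      1.    ]]
0.1 [ 0.24777759 -0.57321847  0.29138247] [ 9.79278204e-01  2.02517345e-01 -2.31622944e-05 -9.61367200e-04] 0.08684955366981378
```

View pics/side0.png

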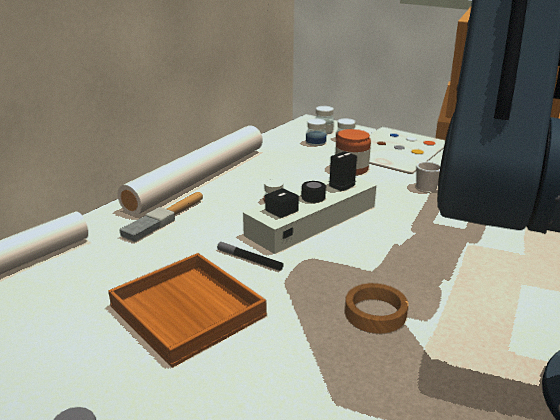

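View pics/top0.png

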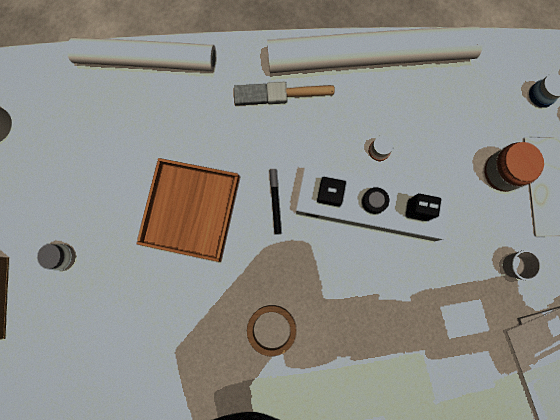

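The charger is at the block's right end in the top view (about 424,207) and at (343,170) in the side view. The tray is at (190,210) top. An orange jar (about 515,165 top) stands near the charger. I'll enlarge crops to read corners.

```bash
python3 - <<'E'
import cv2
a=cv2.imread("pics/side0.png")[130:260,230:390];cv2.imwrite("pics/sc.png",cv2.resize(a,None,fx=4.5,fy=4.5,interpolation=cv2.INTER_CUBIC))
a=cv2.imread("pics/top0.png")[130:250,285:445];cv2.imwrite("pics/tc.png",cv2.resize(a,None,fx=5,fy=5,interpolation=cv2.INTER_CUBIC))
E
```

```text
(no output)
```

View pics/sc.png

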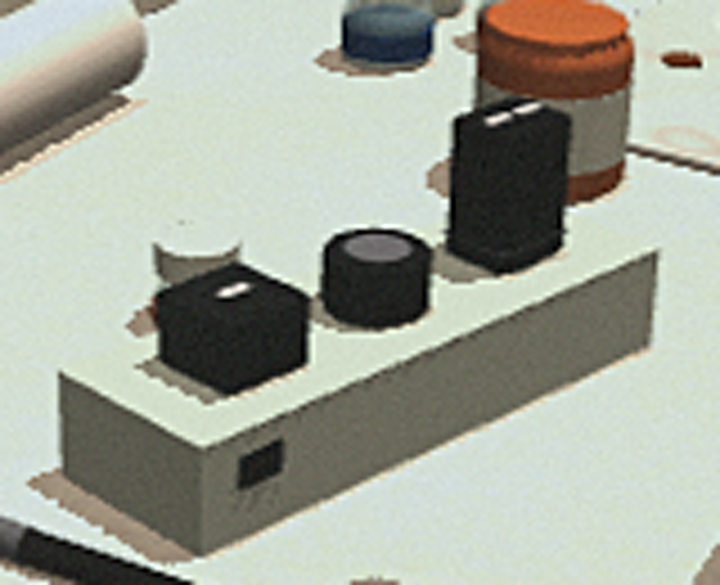

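View pics/tc.png

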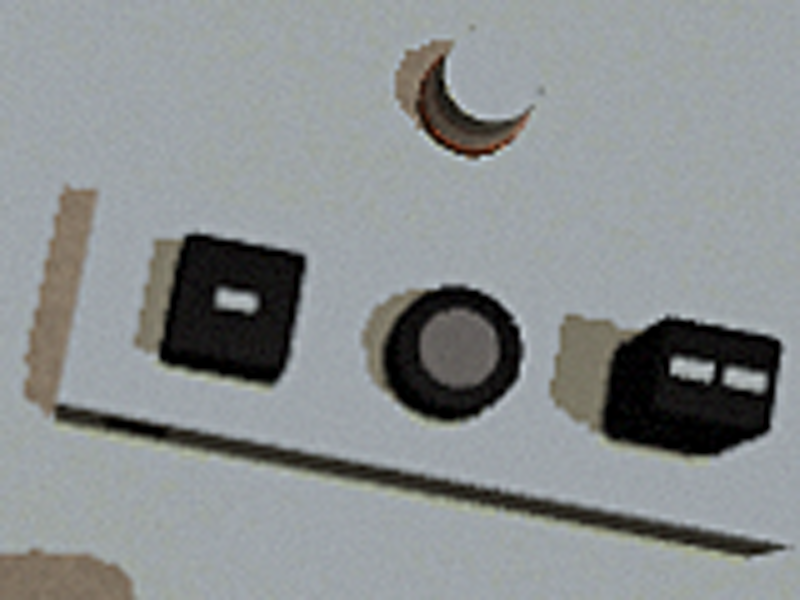

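Side crop: charger top marks at about (497,118) and (527,107), cube mark (235,290), round disc (378,247). Top crop: charger marks (692,369) and (745,379), cube mark (236,300), round disc (459,348). I'll triangulate these plus the tray rim.

```bash
cat > h.py <<'E'
import cv2,numpy as np
from rig import robot,cams
from scipy.spatial.transform import Rotation as R
I={n:cams.camera_info(n) for n in("side","top")}
def P(n): return np.linalg.inv(np.array(I[n]["pose"]))[:3]
def und(n,p):
    i=I[n];return cv2.undistortPoints(np.array(p,float).reshape(-1,1,2),np.array(i["intrinsics"]),np.array(i["dist"])).reshape(-1,2)
def tri(s,t):
    X=cv2.triangulatePoints(P("side"),P("top"),und("side",s).T,und("top",t).T);X=(X[:3]/X[3]).T
    e=[np.linalg.norm(proj(n,X)-np.array(q),axis=1).round(1) for n,q in(("side",s),("top",t))]
    return X,e
def proj(n,X):
    M=P(n);return cv2.projectPoints(np.array(X,float).reshape(-1,1,3),cv2.Rodrigues(M[:,:3])[0],M[:,3],np.array(I[n]["intrinsics"]),np.array(I[n]["dist"]))[0].reshape(-1,2)
def state():
    o=robot.get_obs();r=R.from_quat(o["tool_rot"]);print("t",round(o["time"],2),"tcp",np.round(o["position"],4),"\n",r.as_matrix().round(3),"\nF",np.round(o["ft_force"],1),"w",round(o["grip_width"],4),"gf",round(o["grip_force"],1));return o,r
E
python3 - <<'E'
from h import *
sc=lambda p:(np.array(p,float)+.5)/4.5-.5+[230,130]
tc=lambda p:(np.array(p,float)+.5)/5-.5+[285,130]
X,e=tri(sc([(497,118),(527,107),(235,290),(378,247),(205,445),(657,250)]),tc([(692,369),(745,379),(236,300),(459,348),(57,405),(785,546)]))
print(X.round(4),e)
ch=(X[0]+X[1])/2;d=X[2]-ch;print("ch",ch,"axis",d,np.degrees(np.arctan2(d[0],d[1])),np.linalg.norm(d[:2]))
d=X[4]-X[5];print(np.degrees(np.arctan2(d[0],d[1])))
T,e=tri([(109,297),(196,255),(266,300),(172,350)],[(160,158),(240,176),(221,262),(137,244)])
print(T.round(4),e,T.mean(0))
state()
J,e=tri([(353,135)],[(521,162)]);print("jar",J,e)
E
```

```text
[[ 0.5531 -0.247   0.1133]
 [ 0.5489 -0.2646  0.1138]
 [ 0.5856 -0.1     0.0808]
 [ 0.5681 -0.1778  0.0752]
 [ 0.5548 -0.0372  0.0501]
 [ 0.4978 -0.2977  0.0484]] [array([0.2, 0.4, 0.5, 0.4, 0.4, 0.4]), array([0.2, 0.4, 0.5, 0.4, 0.4, 0.4])]
ch [ 0.55096843 -0.25579682  0.11356387] axis [ 0.03463037  0.15579458 -0.03275933] 12.532086160808692 0.15959703750335566
12.341108250474903
[[0.6692 0.2247 0.016 ]
 [0.6313 0.0695 0.0231]
 [0.4677 0.1037 0.0255]
 [0.5011 0.2607 0.0284]] [array([1.1, 2.2, 0.9, 1. ]), array([0.8, 1.8, 0.7, 0.7])] [0.56730066 0.16464174 0.02324967]
t 0.1 tcp [ 0.2478 -0.5732  0.2914] 
 [[ 0.918  0.397 -0.   ]
 [ 0.397 -0.918  0.002]
 [ 0.    -0.002 -1.   ]] 
F [ 0.5  0.4 -0.4] w 0.0868 gf 0.0
jar [[ 0.62783547 -0.44101219  0.08505426]] [array([0.4]), array([0.5])]
```

```bash
python3 -m crank '[[4,-1.7,0.4,0,0,0,0],[4,-1.7,0.4,0,0,0,0],[4,-1.7,0.4,0,0,0,0],[4,-1.7,0.4,0,0,0,0],[4,-1.7,0.4,0,0,0,0]]' && python3 -m crank '[[4,-1.7,0.4,0,0,0,0],[4,-1.7,0.4,0,0,0,0],[4,-1.7,0.4,0,0,0,0],[4,-1.7,0.4,0,0,0,0],[4,-1.7,0.4,0,0,0,0]]' && python3 -m crank '[[0,0,0,0,0,-0.18,0],[0,0,0,0,0,-0.18,0],[0,0,0,0,0,-0.18,0],[0,0,0,0,0,-0.18,0],[0,0,0,0,0,-0.18,0]]'
cat > go.py <<'E'
from h import *
import sys
o,r=state()
tgt=np.array(list(map(float,sys.argv[1:4])));a=np.radians(float(sys.argv[4])) # world angle of tool y
Y=np.array([np.cos(a),np.sin(a),0]);Z=np.array([0,0,-1]);T=R.from_matrix(np.c_[np.cross(Y,Z),Y,Z])
print("shift cm",(r.inv().apply(tgt-o["position"])*100).round(2),"turn",(r.inv()*T).as_rotvec().round(3))
E
python3 go.py 0.551 -0.256 0.25 -12.4
```

```text
time: 0.72
position: [0.3985, -0.4151, 0.2717]
tool_rot: [0.979, 0.202, -0.0, -0.0]
ft_force: [0.8, -0.6, 0.4]
grip_width: 0.0871
grip_force: 0.0
time: 1.35
position: [0.5484, -0.2578, 0.2517]
tool_rot: [0.979, 0.202, -0.0, -0.0]
ft_force: [0.0, -1.2, 0.1]
grip_width: 0.0872
grip_force: 0.0
time: 1.98
position: [0.5474, -0.2588, 0.2517]
tool_rot: [0.792, 0.611, -0.0, -0.001]
ft_force: [-0.6, -0.7, -0.3]
grip_width: 0.0869
grip_force: 0.0
t 1.98 tcp [ 0.5474 -0.2588  0.2517] 
 [[ 0.254  0.967 -0.001]
 [ 0.967 -0.254  0.001]
 [ 0.    -0.001 -1.   ]] 
F [-0.6 -0.7 -0.3] w 0.0869 gf 0.0
shift cm [0.36 0.28 0.17] turn [-0.001 -0.    -0.041]
```

```bash
python3 -m crank '[[0.35,0.3,0,0,0,-0.04,0],[0,0,3,0,0,0,0],[0,0,3,0,0,0,0],[0,0,0,0,0,0,0]]' && python3 go.py 0.551 -0.256 0.133 -12.4; python3 - <<'E'
from rig import cams
import cv2,numpy as np
a=cams.camera("side")[80:260,230:430,::-1];b=cams.camera("top")[120:300,330:530,::-1]
cv2.imwrite("pics/n1.png",cv2.resize(np.hstack([a,b]),None,fx=2,fy=2,interpolation=cv2.INTER_CUBIC))
E
```

```text
time: 2.48
position: [0.5503, -0.2553, 0.1899]
tool_rot: [0.782, 0.624, -0.001, -0.003]
ft_force: [-0.3, 0.8, 0.6]
grip_width: 0.0868
grip_force: 0.0
t 2.48 tcp [ 0.5503 -0.2553  0.1899] 
 [[ 0.222  0.975 -0.005]
 [ 0.975 -0.222  0.004]
 [ 0.002 -0.006 -1.   ]] 
F [-0.3  0.8  0.6] w 0.0868 gf 0.0
shift cm [-0.07  0.12  5.68] turn [-0.006 -0.002 -0.008]
```

View pics/n1.png

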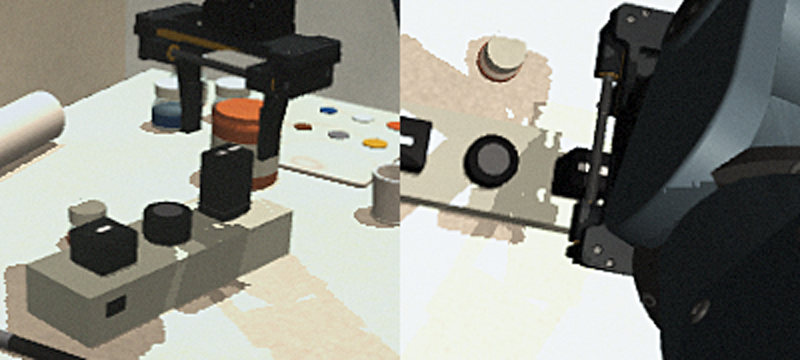

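Fingers straddle the charger: tips at (190,130) and (268,160), charger top at (228,152) between them. Descend and close.

```bash
python3 -m crank '[[0,0.1,2,0,0,0,0],[0,0,2,0,0,0,0],[0,0,1.6,0,0,0,0],[0,0,0,0,0,0,0]]' && python3 -m crank '[[0,0,0,0,0,0,0.3],[0,0,0,0,0,0,0.5],[0,0,0,0,0,0,0.6],[0,0,0,0,0,0,0.65],[0,0,0,0,0,0,0.7]]' 30 && python3 -m crank '[[0,0,0,0,0,0,0.8],[0,0,0,0,0,0,0.8],[0,0,0,0,0,0,0.8]]' 30; python3 go.py 0.551 -0.256 0.133 -12.4
```

```text
time: 3.08
position: [0.5523, -0.2565, 0.1359]
tool_rot: [0.781, 0.624, -0.0, -0.001]
ft_force: [0.5, -0.2, 0.1]
grip_width: 0.087
grip_force: 0.0
time: 3.7
position: [0.5525, -0.2567, 0.1363]
tool_rot: [0.781, 0.624, 0.0, 0.0]
ft_force: [1.1, -1.0, 0.4]
grip_width: 0.0446
grip_force: 0.0
time: 4.08
position: [0.5512, -0.2562, 0.1362]
tool_rot: [0.781, 0.624, -0.001, -0.001]
ft_force: [-5.6, 0.5, 3.4]
grip_width: 0.0338
grip_force: 30.0
t 4.08 tcp [ 0.5512 -0.2562  0.1362] 
 [[ 0.221  0.975 -0.003]
 [ 0.975 -0.221  0.001]
 [ 0.001 -0.003 -1.   ]] 
F [-5.6  0.5  3.4] w 0.0338 gf 30.0
shift cm [ 0.01 -0.02  0.32] turn [-0.003 -0.001 -0.006]
```

Gripped at 34 mm. Pull slowly, relieving the sideways offset.

```bash
python3 -m crank '[[0,-0.1,0,0,0,0,0.8],[0,0,-0.2,0,0,0,0.8],[0,0,-0.2,0,0,0,0.8],[0,0,-0.3,0,0,0,0.8],[0,0,-0.3,0,0,0,0.8]]' 40 && python3 -m crank '[[0,0,-0.4,0,0,0,0.8],[0,0,-0.4,0,0,0,0.8],[0,0,-0.5,0,0,0,0.8],[0,0,-0.5,0,0,0,0.8],[0,0,-0.5,0,0,0,0.8]]' && python3 go.py 0.551 -0.256 0.25 -12.4
```

```text
time: 4.7
position: [0.5515, -0.2564, 0.1473]
tool_rot: [0.781, 0.624, -0.0, -0.0]
ft_force: [-3.5, 0.2, 1.3]
grip_width: 0.034
grip_force: 40.0
time: 5.32
position: [0.5516, -0.2565, 0.1697]
tool_rot: [0.781, 0.624, 0.0, 0.0]
ft_force: [0.6, 0.4, -1.4]
grip_width: 0.0338
grip_force: 40.0
t 5.33 tcp [ 0.5516 -0.2565  0.1697] 
 [[ 0.221  0.975  0.   ]
 [ 0.975 -0.221 -0.   ]
 [-0.     0.    -1.   ]] 
F [ 0.6  0.4 -1.4] w 0.0338 gf 40.0
shift cm [ 0.03 -0.06 -8.03] turn [ 0.     0.    -0.007]
```

```bash
python3 -m crank '[[0,0,-2,0,0,0,0.8],[0,0,-2,0,0,0,0.8],[0,0,-2,0,0,0,0.8],[0,0,-2,0,0,0,0.8],[0,0,0,0,0,0,0.8]]'; python3 - <<'E'
from rig import cams
import cv2,numpy as np
a=cams.camera("side")[:,80:430,::-1];b=cams.camera("top")[:,100:550,::-1]
cv2.imwrite("pics/n2.png",np.hstack([a,b]))
E
```

```text
time: 5.95
position: [0.5523, -0.2569, 0.251]
tool_rot: [0.781, 0.624, 0.001, 0.002]
ft_force: [-0.0, -0.4, -0.5]
grip_width: 0.0339
grip_force: 40.0
```

View pics/n2.png

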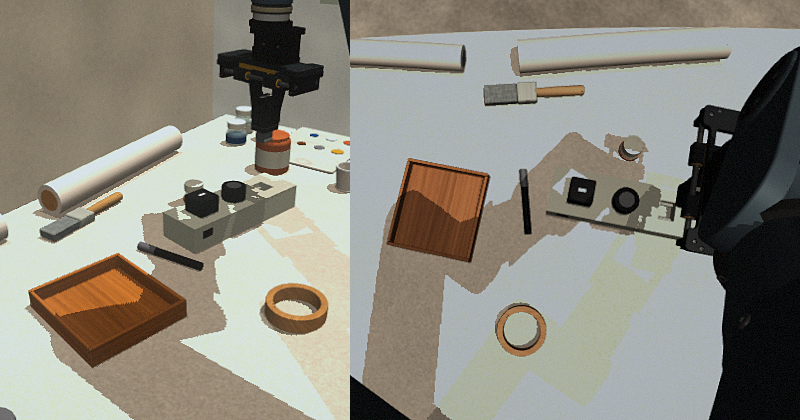

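```bash
python3 go.py 0.567 0.165 0.25 -12.4
```

```text
t 6.05 tcp [ 0.5512 -0.2562  0.2489] 
 [[ 0.221  0.975 -0.   ]
 [ 0.975 -0.221  0.   ]
 [ 0.    -0.001 -1.   ]] 
F [ 0.1  0.6 -0.8] w 0.0339 gf 40.0
shift cm [41.43 -7.77 -0.1 ] turn [-0.001 -0.    -0.007]
```

The charger is in the gripper with its foot showing (about 265,137). The two low plugs are still in the block. Carry it to the tray.

```bash
python3 -m crank '[[4.1,-0.8,0,0,0,0,0.8],[4.1,-0.8,0,0,0,0,0.8],[4.1,-0.8,0,0,0,0,0.8],[4.1,-0.8,0,0,0,0,0.8],[4.1,-0.8,0,0,0,0,0.8]]' && python3 -m crank '[[4.1,-0.8,0,0,0,0,0.8],[4.1,-0.8,0,0,0,0,0.8],[4.1,-0.8,0,0,0,0,0.8],[4.1,-0.8,0,0,0,0,0.8],[4.1,-0.8,0,0,0,0,0.8]]' && python3 -m crank '[[0,0,3,0,0,0,0.8],[0,0,3,0,0,0,0.8],[0,0,1,0,0,0,0.8],[0,0,0,0,0,0,0.8]]'; python3 go.py 0.567 0.165 0.118 -12.4;python3 - <<'E'
from h import *
a=cams.camera("side")[:,60:460,::-1];b=cams.camera("top")[:,60:460,::-1]
cv2.imwrite("pics/n3.png",np.hstack([a,b]))
for k,p in enumerate([(160,158),(240,176),(221,262),(137,244)]):
    u=und("top",[p])[0];M=I["top"]["pose"];M=np.array(M);d=M[:3,:3]@[*u,1];print((M[:3,3]+d*(.03-M[2,3])/d[2]).round(3))
E
```

```text
time: 6.68
position: [0.5571, -0.0462, 0.2479]
tool_rot: [0.781, 0.624, -0.001, -0.001]
ft_force: [0.7, -0.3, -1.1]
grip_width: 0.0339
grip_force: 40.0
time: 7.3
position: [0.5634, 0.1624, 0.2479]
tool_rot: [0.781, 0.624, -0.001, -0.001]
ft_force: [0.4, -0.1, -1.2]
grip_width: 0.0338
grip_force: 40.0
time: 7.8
position: [0.5636, 0.1609, 0.1782]
tool_rot: [0.781, 0.624, -0.001, -0.001]
ft_force: [0.4, -1.3, -0.5]
grip_width: 0.0333
grip_force: 40.0
t 7.8 tcp [0.5636 0.1609 0.1782] 
 [[ 0.221  0.975 -0.003]
 [ 0.975 -0.221 -0.   ]
 [-0.001 -0.002 -1.   ]] 
F [ 0.4 -1.3 -0.5] w 0.0333 gf 40.0
shift cm [0.47 0.26 6.02] turn [-0.003  0.001 -0.007]
[0.666 0.221 0.03 ]
[0.627 0.067 0.03 ]
[0.466 0.102 0.03 ]
[0.502 0.261 0.03 ]
```

View pics/n3.png

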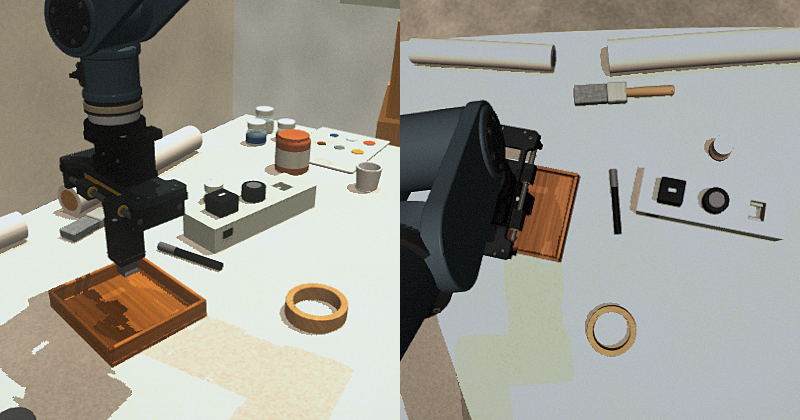

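The charger hangs over the tray (foot at about 130,268 side), clear of the walls. Lower gently; contact expected at TCP z of about 0.116.

```bash
python3 -m crank '[[0.4,0.1,2,0,0,0,0.8],[0,0,2,0,0,0,0.8],[0,0,1,0,0,0,0.8],[0,0,0.5,0,0,0,0.8],[0,0,0,0,0,0,0.8]]' && python3 -m crank '[[0,0,0.2,0,0,0,0.8],[0,0,0.1,0,0,0,0.8],[0,0,0.1,0,0,0,0.8],[0,0,0,0,0,0,0.8]]'
```

```text
time: 8.52
position: [0.5661, 0.1648, 0.1241]
tool_rot: [0.781, 0.624, -0.0, -0.0]
ft_force: [-0.7, 0.7, -0.8]
grip_width: 0.0339
grip_force: 40.0
time: 9.02
position: [0.566, 0.1648, 0.1203]
tool_rot: [0.781, 0.624, 0.0, 0.0]
ft_force: [-0.7, 0.5, -0.8]
grip_width: 0.034
grip_force: 40.0
```

```bash
python3 -m crank '[[0,0,0.1,0,0,0,0.8],[0,0,0.1,0,0,0,0.8],[0,0,0,0,0,0,0.8]]'; python3 -m crank '[[0,0,0.1,0,0,0,0.8],[0,0,0,0,0,0,0.8]]'; python3 -m crank '[[0,0,0.1,0,0,0,0.8],[0,0,0,0,0,0,0.8]]'
```

```text
time: 9.4
position: [0.5659, 0.1648, 0.1181]
tool_rot: [0.781, 0.624, -0.0, -0.0]
ft_force: [-0.1, 0.3, -0.6]
grip_width: 0.0336
grip_force: 40.0
time: 9.65
position: [0.5659, 0.1648, 0.1171]
tool_rot: [0.781, 0.624, -0.0, -0.0]
ft_force: [-0.4, 0.4, -0.0]
grip_width: 0.0336
grip_force: 40.0
time: 9.9
position: [0.566, 0.1648, 0.1162]
tool_rot: [0.781, 0.624, -0.0, -0.0]
ft_force: [-0.1, -0.5, -1.6]
grip_width: 0.0334
grip_force: 40.0
```

```bash
python3 -m crank '[[0,0,0.1,0,0,0,0.8],[0,0,0,0,0,0,0.8]]'; python3 -m crank '[[0,0,0.1,0,0,0,0.8],[0,0,0,0,0,0,0.8]]'
```

```text
time: 10.15
position: [0.566, 0.1648, 0.1161]
tool_rot: [0.781, 0.624, 0.0, 0.0]
ft_force: [-1.5, -0.6, 5.5]
grip_width: 0.034
grip_force: 40.0
time: 10.4
position: [0.566, 0.1648, 0.1161]
tool_rot: [0.781, 0.624, 0.0, 0.0]
ft_force: [-2.9, -0.4, 11.4]
grip_width: 0.034
grip_force: 40.0
```

On the floor at 0.116. Back off the press, ease the grip, open.

```bash
python3 -m crank '[[0,0,-0.15,0,0,0,0.8],[0,0,0,0,0,0,0.62],[0,0,0,0,0,0,0.58],[0,0,0,0,0,0,0.54],[0,0,0,0,0,0,0.5]]' 10 && python3 -m crank '[[0,0,0,0,0,0,0.4],[0,0,0,0,0,0,0.3],[0,0,0,0,0,0,0.15],[0,0,0,0,0,0,0],[0,0,0,0,0,0,0]]' && python3 -m crank '[[0,0,-2,0,0,0,0],[0,0,-3,0,0,0,0],[0,0,-5,0,0,0,0],[0,0,-5,0,0,0,0],[-5,0,0,0,0,0,0]]' && python3 -m crank '[[-6,0,0,0,0,0,0],[-6,0,0,0,0,0,0],[-6,0,0,0,0,0,0],[-6,0,0,0,0,0,0],[0,0,0,0,0,0,0]]'; python3 - <<'E'
from h import *
a=cams.camera("side")[:,60:460,::-1];b=cams.camera("top")[:,60:460,::-1]
cv2.imwrite("pics/n4.png",np.hstack([a,b]))
E
```

```text
time: 11.02
position: [0.5659, 0.1648, 0.1155]
tool_rot: [0.781, 0.624, -0.0, -0.0]
ft_force: [0.1, -0.3, -0.4]
grip_width: 0.0419
grip_force: 0.0
time: 11.65
position: [0.566, 0.1648, 0.1158]
tool_rot: [0.781, 0.624, 0.0, -0.0]
ft_force: [-0.2, 0.6, -0.4]
grip_width: 0.0823
grip_force: 0.0
time: 12.28
position: [0.5582, 0.1178, 0.2706]
tool_rot: [0.78, 0.626, 0.005, 0.004]
ft_force: [0.3, -0.5, -1.1]
grip_width: 0.0869
grip_force: 0.0
time: 12.9
position: [0.5014, -0.122, 0.2659]
tool_rot: [0.783, 0.621, -0.0, 0.001]
ft_force: [-0.5, -0.2, -0.1]
grip_width: 0.087
grip_force: 0.0
```

View pics/n4.png

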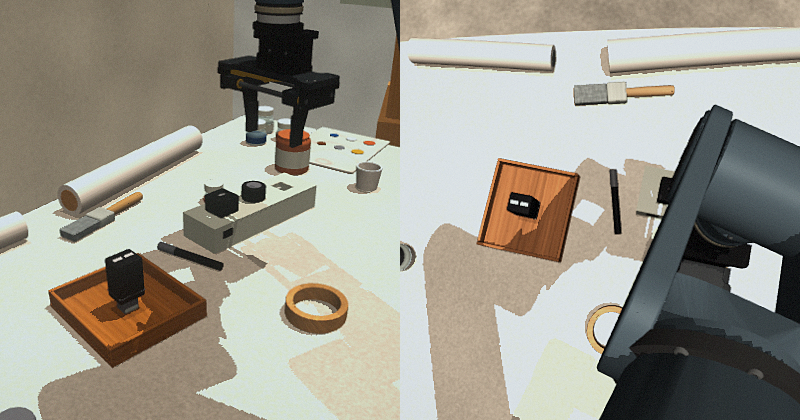

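The charger stands in the middle of the tray (125,280 side; 522,205 top), both low plugs are in the block and the arm is clear.

```bash
python3 -c "
from rig import ticket
print(ticket.hand_in())"
```

```text
the job is handed in; nothing more can be done
None
```

The charger is out of the power block and standing in the middle of the tray; both low plugs are still in the block, the arm is clear, and I handed the job in at about 13 s (no verdict came back).

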